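Lay the standing block flat and shut the abrasives box

TASK

Put the abrasives box away shut: one block stands on end above the fill line, so lay it down low enough inside the box, leaving all three blocks in it. Then fit the loose lid, its thin edge slid under the steel keeper bar at the near side of the box, and press the far edge down until the spring catch snaps over it and the lid sits flat. Leave the cuff, steel block, pencil and tweezers where they lie.

Things in the scene. Friction and masses are not known exactly. Their poses are not given: they have to be found in the camera images.
- parts_box: Fixed dark-wood open box, 130 (x) x 176 (y) mm outside. Origin: centre of its underside; x runs from the near (keeper) to the far (catch) side, z up. Inner floor at z=5, inside x -50..50, y -75..75 mm. A ledge all round at z=27 mm bears the lid (the fill line). Side cheeks, inner faces y=+-82, rise to z=33 mm. Far lips to z=33, inner face x=58, at |y|>27 mm; the catch lies between them.
- box_keeper (a point): Middle of the inner lower edge of the steel keeper bar, at x=-52, y=0, z=35 mm in the box, axes as the box. The bar is 4 mm thick, 176 mm long. Under it a slot 8 mm high (down to the ledge at z=27) and 8 mm deep (stop face at x=-60 mm).
- box_catch (a joint): Brass spring catch on the far side, slides outward along the box's +x: 0 = at rest, at most 0.012 m. Spring 250 N/m with 1.25 N preload. The far edge of the lid, pressed down on its ramp, drives it out, then it snaps back over the lid. That takes some 4 to 20 N down near the far edge, depending on friction.
- catch_nose (a point): Tip of the catch's nose at rest: x=52, y=0, z=34 mm in the box (1 mm above a seated lid's top face); moves with the catch. Nose 36 mm wide in y, underside flat; its ramp, about 60 degrees steep, rises from the tip to x=60, z=50 mm.
- lid_grip (a point): Centre of the grip bar in the middle of the loose dark-wood lid, which lies flat on the worktop at first. Bar 12 (x) x 56 (y) x 22 mm high. Lid plate 114 (x) x 158 (y) x 6 mm; this point is 17 mm above the centre of its underside. x points from the tongue edge to the far edge, z up. 90 to 180 g. When home this point is at box x -3..1, y about 0, z=44 mm.
- lid_tongue (a point): Middle of the lower corner of the lid's tongue edge (57 mm from the lid's centre along its -x, at the underside). The tongue is the last 14 mm of the lid: 4 mm thick, 150 mm wide, flush with the underside. It enters under the keeper with the lid tilted, far edge up, by 12 to 18 degrees.
- pumice_center (a point): Centre of the grey-blue rounded pumice block, 25 (own x) x 35 (own y) x 16 (own z) mm, 40 g. At first it stands on end in the box: own y vertical, own z (thin way) level and roughly along the box's x, top at z=40 mm in the box. Pushed near the top along its thin way it tips over and lies 16 mm high; on its narrow side (25 mm high) it is still too tall for the lid.
- agate_center (a point): Centre of the tan agate lump, 23 x 27 x 17 mm, lying in the box; 30 g.
- rubber_center (a point): Centre of the black rubber block, 14 x 30 x 13 mm, lying in the box; 30 g.
- silver_cuff: Bystander: open silver cuff bracelet, 54 x 59 x 22 mm, origin under its centre.
- bench_block: Bystander: square steel bench block, 62 x 62 x 20 mm, origin under its centre.
- pencil: Bystander: pencil, 161 mm long along its y, origin under its centre.
- tweezers: Bystander: tweezers, 122 mm long along y, origin under its centre.

How it is judged:
On the way:
1. the pumice block lies low in the box, below the fill line (z of pumice_center in the frame of parts_box between 0.003 and 0.0165 m and x of pumice_center in the frame of parts_box between -0.05 and 0.05 m and y of pumice_center in the frame of parts_box between -0.075 and 0.075 m), for 0.2 s.
At the end, for the whole second after the job is handed in: The lid lies flat in the box (level within 2 degrees, its underside within 2.5 mm of the ledge, tongue under the keeper, centred within 6 mm), the catch has sprung back over its far edge (within 2 mm of rest), and all three blocks are inside the box under the lid (z of lid_grip in the frame of parts_box between 0.0415 and 0.0465 m and x of lid_grip in the frame of parts_box between -0.006 and 0.004 m and y of lid_grip in the frame of parts_box between -0.006 and 0.006 m and angle between the z axis of lid_grip and the z axis of parts_box, either way round below 0.035 rad and angle between the x axis of lid_grip and the x axis of parts_box, either way round below 0.08 rad and value of joint box_catch below 0.002 m and angle between lid_grip's own z axis and vertical below 0.1 rad and x of pumice_center in the frame of parts_box between -0.05 and 0.05 m and y of pumice_center in the frame of parts_box between -0.075 and 0.075 m and z of pumice_center in the frame of parts_box between 0.003 and 0.027 m and x of agate_center in the frame of parts_box between -0.05 and 0.05 m and y of agate_center in the frame of parts_box between -0.075 and 0.075 m and z of agate_center in the frame of parts_box between 0.003 and 0.027 m and x of rubber_center in the frame of parts_box between -0.05 and 0.05 m and y of rubber_center in the frame of parts_box between -0.075 and 0.075 m and z of rubber_center in the frame of parts_box between 0.003 and 0.027 m); the robot touches nothing.
It fails at once if the silver cuff is displaced by more than 30 mm (distance of silver_cuff from where it was at the start of the episode above 0.03 m).
It fails at once if the steel bench block is displaced by more than 30 mm (distance of bench_block from where it was at the start of the episode above 0.03 m).
It fails at once if the pencil is displaced by more than 30 mm (distance of pencil from where it was at the start of the episode above 0.03 m).
It fails at once if the pair of tweezers is displaced by more than 30 mm (distance of tweezers from where it was at the start of the episode above 0.03 m).
It also fails if it takes over 64 s, if anything falls off the work surface, if the arm or the gripper's body presses on something with over 40 N, if the wrist force passes 120 N, or if a joint passes its speed limit or range.

ROBOT

A 7-joint arm with a two-finger parallel gripper is mounted at the origin on a cart in front of the work surface, level with it; the furniture and walls round the work are solid. World frame = base frame: x ahead of the robot, y to its left, z up, the work surface at z = 0. Lengths are in m, angles in rad, forces in N, time in s.
With the tool pointing down it reaches from about 0.4 to 0.875 m from the base axis. Payload 19.3 kg.
Tool frame: the origin (TCP) lies on the front face of the gripper's body, between the roots of the fingers; the fingertips stand 73 mm ahead of it and the grasp point (between the pads) lies 54 mm ahead of it; z points along the fingers, y is the direction in which the jaws open and shut (so a half turn about z gives the same grasp; the last joint's range is limited). The gripper opens to 85 mm and grips with 20 to 120 N. Pads are 22 mm wide; open, the fingers measure 114 mm over their backs; the gripper's body (76 mm by 85 mm) begins 54 mm behind the grasp point. The pads swing forward as they close: fully open they stand 13 mm farther back than shut.
Start: joints at [1.261, 0.521, -0.036, 1.599, 0.021, 1.021, -0.113], TCP at [0.148, -0.607, 0.304] pointing down, gripper open.
Joint ranges: [-2.91, 2.91], [-0.3, 2.13], [-1.5, 1.42], [0.17, 2.43], [-1.26, 4.41], [0.16, 1.93], [-2.52, 2.52]. Speed limits (rad/s): [1.89, 1.89, 2.39, 2.39, 3.01, 3.01, 3.01].

INTERFACE

Orientations are given as [roll, pitch, yaw] about the fixed x, y, z axes, in that order (R = Rz(yaw) Ry(pitch) Rx(roll)).
In Python, from workcell import bot gives the robot as it stands.
- The arm moves only by the shell command python3 -m crank 'ROWS' [OPENING] [FORCE]. ROWS is a JSON object of lists of equal length, an entry for each row: "travel": the shift along the world's x, y, z in cm, a list of three; "rot": the turn, a rotation vector about the world's x, y, z in degrees, a list of three. A call has 1 to 8 rows; each row is the pose to reach, as a shift and turn from the pose commanded when the call began; what a row does not reach only later rows make up. A row lasts 1/10 s, in which the tool goes at most 50 mm and 8.59 degrees, less where a joint would pass 70% of its speed; a pose out of reach is approached as far as the arm can. A call with a gripper value outside its range is refused whole. OPENING is the opening, from -1 (shut) to 1 (fully open), so that 0 is half open, set as the call begins (- or left out, the last holds). The fingers move at their own pace and stop on an object; FORCE is the grip in N (left out, the last holds). Time passes only in rows, so rows that repeat a pose let the fingers close. It gives the time, the measured TCP pose, the force and the opening at its end, in the units of the state.
- bot.observe(): the state, without advancing time (a new reading comes with each control period).
- bot.grab_frame(name): name is "scene" or "top" or "wrist"; returns the picture (480x640x3 uint8, red, green, blue); there is no depth.
- bot.camera_model(name): a dict with "fx", "fy", "cx", "cy" (pixels), "k1" (the pictures are not rectified: a ray, as slopes to the right and down, at radius r is drawn at 1 + k1 r^2 times it, then the intrinsics apply), "R" (3x3) and "t" (3): a world point X has camera coordinates R X + t. Camera axes: x right, y down, z forward; pixel columns grow to the right and rows downward; lengths in m; the calibration is good to about 2 mm. A picture is of the moment at which its call begins: read the wrist's pose just before it. camera_model takes no time and is no camera call; for the wrist camera it gives the pose at the moment of the call.
- bot.job_done(): hands the job in, once; it reports no verdict.
Trained networks look in the newest picture that a camera, given by its name, has taken for a name from the list of things; names that differ only in an ending like _2 or _b are one class to them, and where a whole thing is asked for, a point or a joint stands for the part that bears it (a point fixed in the world has none). Each returns a list of dicts, best first, with "conf" (0 to 1); they miss things now and then, are a little off and sometimes report something else, mostly with a low value. They report only what shows in the picture. A call takes as long as a camera call.
- bot.silhouettes(camera, thing): "pixels" (480x640 bool, what is visible of it) and "box" ([centre column, centre row, width, height] in pixels, round what is visible of it).
The state is a dict: "clock": time; "qpos": joint angles; "qd": joint speeds; "joint_efforts": joint torques, N m; "position": TCP position; "tool_rot": TCP orientation; "force": force on the tool from outside, world axes, zero at the start; "moment": the same for the moment, N m; "grip_width": finger opening in m.
Only numpy, scipy, OpenCV 4.12 (cv2) and the standard library are available. Lean on these libraries where they do the work, as an engineer would, in place of code of your own. Each camera call takes 0.05 s, during which the arm holds its last target.

## Working session

There is one attempt and no reset: what is moved stays moved. The work goes in short steps, Python scripts to look and compute and a shell command to move; the robot and the scene stay as the last step left them, time stands still between calls to the robot, and variables do not carry over. Pictures are saved under pics/ and viewed, and the job is handed in when it is done.

```bash
ls; mkdir -p pics; python3 - <<'E'
from workcell import bot
import cv2
print(bot.observe())
for n in ("scene","top","wrist"):
    im=bot.grab_frame(n); cv2.imwrite(f"pics/{n}0.png",im[:,:,::-1])
    m=bot.camera_model(n); print(n,m)
E
```

```text
pics
{'clock': 0.0, 'qpos': array([ 1.26079662,  0.52205997, -0.03630515,  1.60001354,  0.02123223,
        1.02109956, -0.11279744]), 'qd': array([ 0.00042493,  0.00053237,  0.00159313, -0.00022071,  0.00122148,
        0.00060383,  0.00021087]), 'joint_efforts': array([ 6.69657475e-04, -9.27127218e+01,  1.98039114e+00, -3.69936669e+01,
        1.79162342e-02,  8.01991497e-03, -6.68307803e-05]), 'position': array([ 0.14833138, -0.60687552,  0.30329533]), 'tool_rot': array([-3.14040420e+00,  1.24097373e-04,  2.39790023e-01]), 'force': array([-0.00945332,  0.24975529, -0.47330679]), 'moment': array([-0.04942535, -0.0068705 , -0.01961084]), 'grip_width': 0.08552567796242189}
scene {'fx': 545.8324027265255, 'fy': 545.8324027265255, 'cx': 319.19545487799655, 'cy': 237.8918180137382, 'k1': 0.0315791677063481, 'R': array([[-0.84287715, -0.53808986,  0.00417192],
       [-0.34722012,  0.53793846, -0.7681539 ],
       [ 0.41109159, -0.64890794, -0.64025166]]), 't': array([0.46353152, 0.30423095, 0.88689186])}
top {'fx': 522.7016692804124, 'fy': 522.7016692804124, 'cx': 308.67517862260246, 'cy': 241.82257839909929, 'k1': -0.1578555091880456, 'R': array([[-2.77837249e-02, -9.99613669e-01,  7.59892751e-04],
       [-9.87213318e-01,  2.73196794e-02, -1.57046172e-01],
       [ 1.56964741e-01, -5.11350389e-03, -9.87590969e-01]]), 't': array([-0.09675406,  0.59960792,  1.16445945])}
wrist {'fx': 351.41810827389816, 'fy': 351.41810827389816, 'cx': 315.50408886960236, 'cy': 235.4791591543448, 'k1': -0.06465554271543518, 'R': array([[ 0.23669073, -0.97158444, -0.00108138],
       [-0.93719902, -0.22860719,  0.26343262],
       [-0.25619424, -0.0613386 , -0.96467719]]), 't': array([-0.6230876 , -0.03464432,  0.37771235])}
```

View pics/scene0.png

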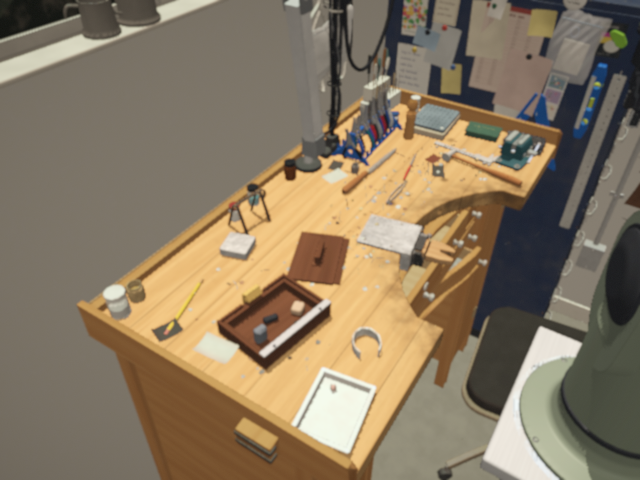

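View pics/top0.png

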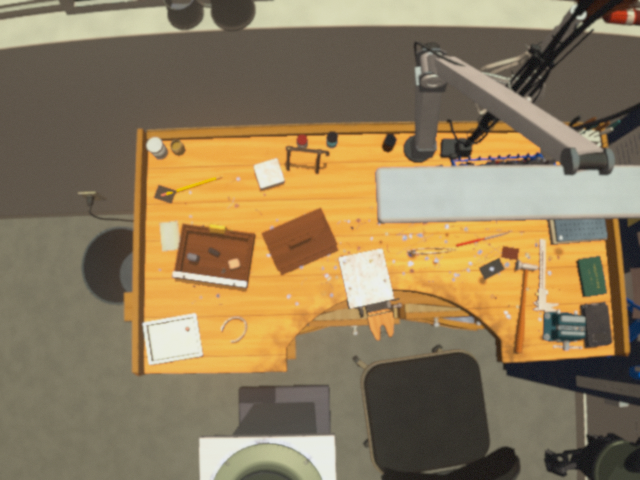

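View pics/wrist0.png

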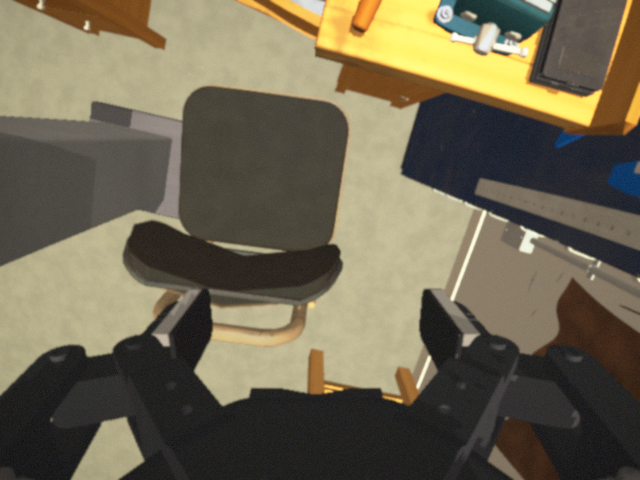

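The scene picture shows the box at (275,320), with the pumice standing at (262,332), the lid at (320,257) and the cuff at (367,342). In the top picture the box is at (215,257) and the lid at (300,240). The wrist camera doesn't see the work yet, so I'll measure from these two.

```bash
cat > h.py <<'E'
from workcell import bot
import numpy as np, cv2
from scipy.optimize import least_squares
def proj(m,X):
    X=np.atleast_2d(X); c=X@np.array(m['R']).T+m['t']; s=c[:,:2]/c[:,2:]
    r2=(s**2).sum(1,keepdims=True); s=s*(1+m['k1']*r2)
    return s*[m['fx'],m['fy']]+[m['cx'],m['cy']]
def ray(m,uv):
    uv=np.atleast_2d(uv).astype(float); d=(uv-[m['cx'],m['cy']])/[m['fx'],m['fy']]
    s=d.copy()
    for _ in range(20): s=d/(1+m['k1']*(s**2).sum(1,keepdims=True))
    R=np.array(m['R']); v=np.c_[s,np.ones(len(s))]@R; o=-R.T@np.array(m['t'])
    return o,v
def onz(m,uv,z):
    o,v=ray(m,uv); k=(z-o[2])/v[:,2]; return o+v*k[:,None]
E
python3 - <<'E'
from h import *
for n in ("top","scene"):
    m=bot.camera_model(n); bot.grab_frame(n)
    for t,z in (("parts_box",.03),("lid_grip",.006),("pumice_center",.03),("agate_center",.012),("rubber_center",.01),("silver_cuff",.01),("bench_block",.01),("pencil",.004),("tweezers",.003)):
        r=bot.silhouettes(n,t)
        for q in r[:1]:
            ys,xs=np.nonzero(q['pixels']); h=cv2.minAreaRect(np.c_[xs,ys].astype(np.float32))
            print(n,t,round(q['conf'],2),np.round(q['box']),onz(m,[xs.mean(),ys.mean()],z)[0].round(3))
            if t in("parts_box","lid_grip"): print(onz(m,cv2.boxPoints(h),z).round(3).tolist())
E
```

```text
top parts_box 0.86 [213. 255.  82.  65.] [0.575 0.109 0.03 ]
[[0.523, 0.211, 0.03], [0.665, 0.19, 0.03], [0.631, 0.009, 0.03], [0.491, 0.032, 0.03]]
top lid_grip 0.76 [302. 239.  76.  70.] [ 0.607 -0.093  0.006]
[[0.631, 0.003, 0.006], [0.691, -0.148, 0.006], [0.583, -0.189, 0.006], [0.524, -0.04, 0.006]]
top pumice_center 0.56 [193. 256.  14.   5.] [0.57 0.16 0.03]
top agate_center 0.63 [234. 263.  16.  16.] [0.558 0.066 0.012]
top rubber_center 0.64 [213. 253.  11.  10.] [0.586 0.113 0.01 ]
top silver_cuff 0.69 [235. 333.  26.  20.] [0.397 0.073 0.01 ]
top bench_block 0.84 [269. 174.  34.  31.] [ 0.775 -0.02   0.01 ]
top pencil 0.6 [191. 187.  53.  19.] [0.754 0.164 0.004]
scene parts_box 0.47 [366. 342.  24.  28.] [0.4   0.075 0.03 ]
[[0.437, 0.064, 0.03], [0.391, 0.035, 0.03], [0.359, 0.095, 0.03], [0.403, 0.124, 0.03]]
scene lid_grip 0.67 [318. 258.  64.  53.] [ 0.605 -0.084  0.006]
[[0.629, 0.007, 0.006], [0.71, -0.148, 0.006], [0.584, -0.183, 0.006], [0.518, -0.028, 0.006]]
scene pumice_center 0.73 [262. 333.  15.  22.] [0.569 0.169 0.03 ]
scene agate_center 0.53 [297. 309.  14.  12.] [0.558 0.064 0.012]
scene rubber_center 0.64 [271. 318.  14.   8.] [0.589 0.113 0.01 ]
scene silver_cuff 0.81 [366. 342.  30.  30.] [0.411 0.061 0.01 ]
scene bench_block 0.61 [240. 244.  33.  30.] [ 0.777 -0.02   0.01 ]
scene pencil 0.81 [185. 306.  35.  50.] [0.755 0.176 0.004]
scene tweezers 0.56 [395. 195.  20.  17.] [ 0.577 -0.378  0.003]
```

```bash
python3 -m crank '{"travel":[[4,4.5,0],[8,9,0],[12,13.5,0],[16,18,0],[20,22,0],[22,26,0],[24.5,30,0],[27,34,0]],"rot":[[0,0,-1],[0,0,-2],[0,0,-3],[0,0,-4],[0,0,-5],[0,0,-6],[0,0,-7],[0,0,-8]]}'
```

```text
clock: 1.95
position: [0.4002, -0.2951, 0.3041]
tool_rot: [3.141, -0.0, 0.099]
force: [1.6, -0.6, 0.9]
grip_width: 0.0854
```

```bash
python3 -m crank '{"travel":[[3,4.5,0],[6,9,0],[9,13.5,0],[12,18,0],[15,22.5,0],[17,27,0],[18,30,0],[18,30,0]],"rot":[[0,0,-1],[0,0,-2],[0,0,-3],[0,0,-4],[0,0,-5],[0,0,-6],[0,0,-6],[0,0,-6]]}'; python3 - <<'E'
from h import *
m=bot.camera_model("wrist"); im=bot.grab_frame("wrist"); cv2.imwrite("pics/w1.png",im[:,:,::-1]); 
import pickle; pickle.dump(m,open("w1.pkl","wb")); print(bot.observe()['clock'],bot.observe()['position'],-np.array(m['R']).T@m['t'])
E
```

```text
clock: 2.75
position: [0.5807, 0.0103, 0.3037]
tool_rot: [-3.138, -0.001, 0.003]
force: [-0.6, -0.4, -0.4]
grip_width: 0.0854
2.8 [0.57992462 0.00690694 0.30358215] [0.64595349 0.01138445 0.37307504]
```

View pics/w1.png

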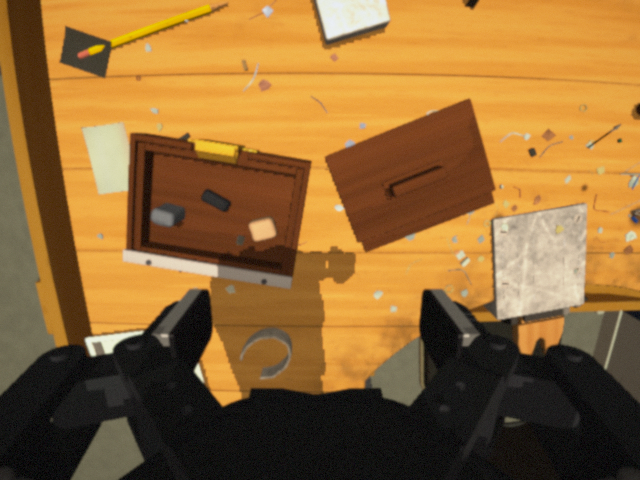

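The wrist picture shows the box (128–310, 133–287) with the brass catch at (217,150) and the keeper bar along the bottom. The pumice is at (167,215), the rubber at (216,200) and the agate at (262,230). The lid runs from (326,157) to (494,190). I'll zoom in.

```bash
python3 - <<'E'
from h import *
im=cv2.imread("pics/w1.png")
a=cv2.resize(im[120:300,110:320],None,fx=3.7,fy=3.2,interpolation=cv2.INTER_CUBIC)
b=cv2.resize(im[90:260,315:505],None,fx=4,fy=3.5,interpolation=cv2.INTER_CUBIC)
cv2.imwrite("pics/z1.png",a);cv2.imwrite("pics/z2.png",b)
E
```

```text
(no output)
```

View pics/z1.png

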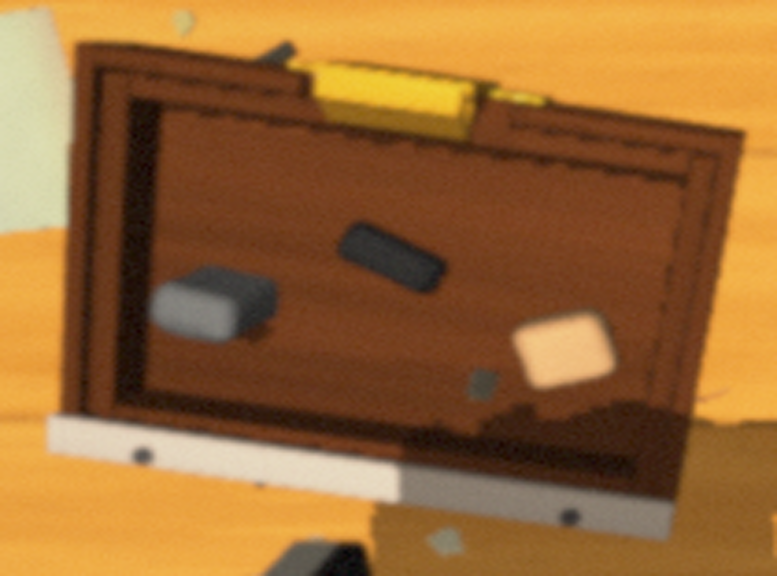

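View pics/z2.png

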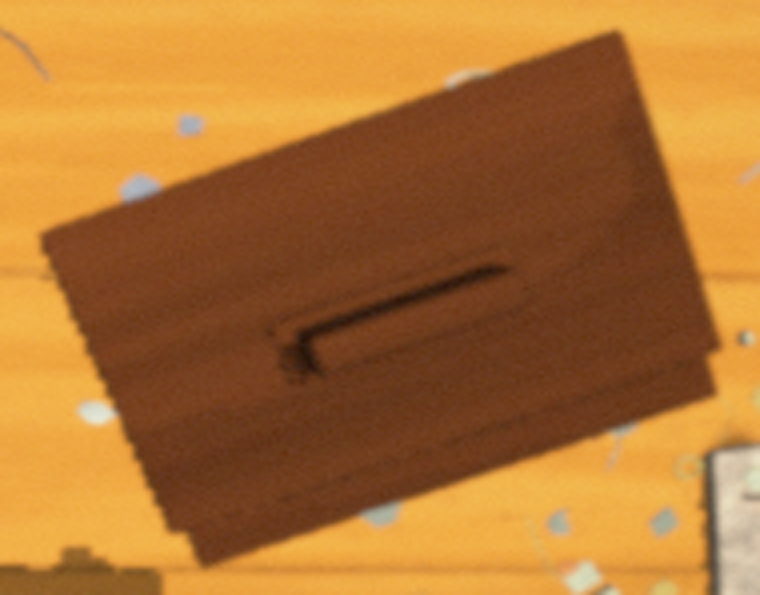

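```bash
cat > fit.py <<'E'
from h import *
def fit(m,pts,uv,x0):
    pts=np.array(pts,float)/1000; uv=np.array(uv,float)
    def X(p):
        c,s=np.cos(p[2]),np.sin(p[2]); return np.c_[pts[:,0]*c-pts[:,1]*s+p[0],pts[:,0]*s+pts[:,1]*c+p[1],pts[:,2]]
    r=least_squares(lambda p:(proj(m,X(p))-uv).ravel(),x0); return r.x,(proj(m,X(r.x))-uv)
E
python3 - <<'E'
from fit import *; import pickle
m=pickle.load(open("w1.pkl","rb"))
p,e=fit(m,[[65,88,33],[65,-88,33],[-52,88,39],[-52,-88,39],[-65,88,39],[-65,-88,39]],[[131.6,133.4],[311.4,161.3],[123.5,249.7],[293,276.3],[123,261.6],[291.1,288.8]],[.575,.11,-.17])
print("box",p,np.degrees(p[2]),e.round(1).tolist())
b=p
p,e=fit(m,[[57,79,6],[57,-79,6],[-43,-79,6],[-57,-75,4],[-57,75,4],[-43,79,6]],[[325.5,157.1],[470,99.1],[495,190],[494.3,202.9],[366.3,251.4],[357.5,241.4]],[.607,-.09,.36])
print("lid",p,np.degrees(p[2]),e.round(1).tolist())
o=lambda w,z: (lambda d:(np.array([[np.cos(b[2]),np.sin(b[2])],[-np.sin(b[2]),np.cos(b[2])]])@(d[:2]-b[:2])*1000).round(1))(onz(m,[110+w[0]/3.7,120+w[1]/3.2],z)[0])
# pumice top corners z=.04, bottoms
for n,w,z in (("pum top centre",(193,312),.04),("topL",(152,300),.04),("topR",(238,312),.04),("rub",(392,255),.018),("agate",(565,348),.022),("bar grip",(0,0),0)): print(n,o(w,z), onz(m,[110+w[0]/3.7,120+w[1]/3.2],z)[0].round(4))
E
```

```text
box [ 0.57621796  0.11303833 -0.16170784] -9.265176865924577 [[-1.8, -1.1], [0.7, 0.2], [-0.3, 0.2], [0.6, 0.9], [0.1, 0.1], [0.6, 0.0]]
lid [ 0.60689529 -0.09046589  0.3832672 ] 21.959592702171523 [[-1.7, -1.1], [1.0, -1.7], [1.4, 0.2], [0.8, 0.4], [-1.4, 1.2], [-0.1, 1.7]]
pum top centre [-11.2  48.9] [0.573  0.1631 0.04  ]
topL [-9.2 60.1] [0.5768 0.1738 0.04  ]
topR [-9.3 36.8] [0.573  0.1508 0.04  ]
rub [10.3  3.3] [0.5869 0.1146 0.018 ]
agate [-11.2 -48.6] [0.5573 0.0669 0.022 ]
bar grip [ 72.5 127.1] [0.6682 0.2268 0.    ]
```

```bash
python3 -c "
from workcell import bot
for i in range(3):
  s=bot.observe();print(s['clock'],s['position'],s['tool_rot'])"; python3 -m crank '{"travel":[[-1,4,0],[-2,8,0],[-3,12,-2],[-3.2,15.8,-6],[-3.2,15.8,-10],[-3.2,15.8,-13],[-3.2,15.8,-13],[-3.2,15.8,-13]],"rot":[[0,0,-3],[0,0,-6],[0,0,-9.5],[0,0,-9.5],[0,0,-9.5],[0,0,-9.5],[0,0,-9.5],[0,0,-9.5]]}' -1 40
```

```text
2.8 [0.57992462 0.00690694 0.30358215] [-3.14028844e+00  7.38732923e-05  6.87495186e-04]
2.8 [0.57992462 0.00690694 0.30358215] [-3.14028844e+00  7.38732923e-05  6.87495186e-04]
2.8 [0.57992462 0.00690694 0.30358215] [-3.14028844e+00  7.38732923e-05  6.87495186e-04]
clock: 3.6
position: [0.5477, 0.1603, 0.1747]
tool_rot: [3.141, -0.0, -0.172]
force: [0.1, -0.2, 0.6]
grip_width: -0.0004
```

```bash
python3 - <<'E'
from h import *
im=bot.grab_frame("wrist"); cv2.imwrite("pics/w2.png",im[:,:,::-1]); s=bot.observe();print(s['clock'],s['position'],s['tool_rot'],s['grip_width'])
im=bot.grab_frame("scene"); cv2.imwrite("pics/s2.png",cv2.resize(im[260:400,180:380,::-1],None,fx=4,fy=4))
E
```

```text
3.65 [0.54808359 0.16056604 0.17545938] [-3.14103069e+00 -1.48193223e-03 -1.71539533e-01] -0.00010069610275860468
```

View pics/w2.png

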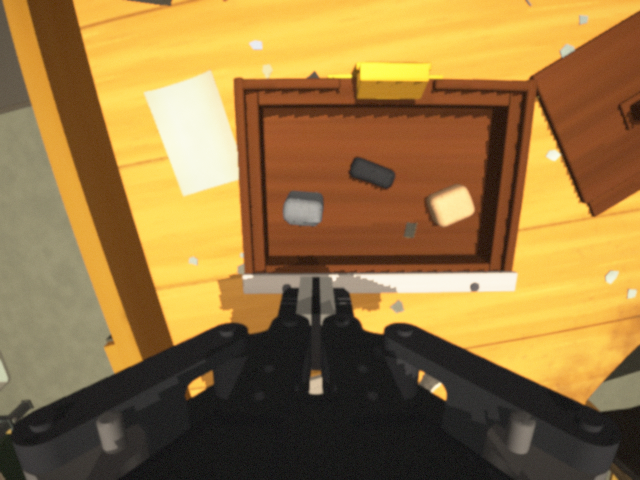

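View pics/s2.png

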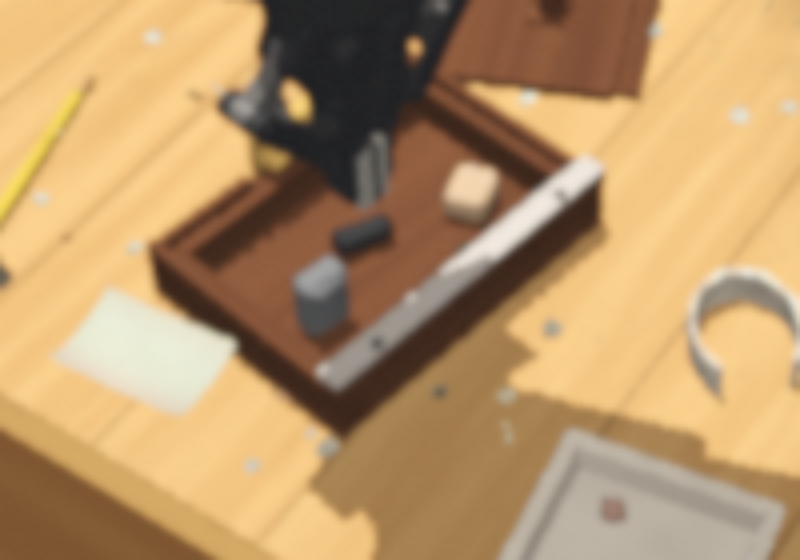

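```bash
python3 - <<'E'
from fit import *
m=bot.camera_model("wrist")
p,e=fit(m,[[65,88,33],[65,-88,33],[-52,88,39],[-52,-88,39],[-65,88,39],[-65,-88,39]],[[236,80],[536,80],[243.5,273],[517,273],[244,292],[516,291]],[.575,.11,-.17])
print("box",p,np.degrees(p[2]),e.round(1).tolist())
b=p
R=np.array([[np.cos(b[2]),np.sin(b[2])],[-np.sin(b[2]),np.cos(b[2])]])
for n,w,z in (("pum top near L",(287,225),.038),("near R",(322,225),.038),("far R",(324,196),.038),("far L",(290,194),.038),("rub",(373,172),.018),("agate",(451,205),.022)): print(n,(R@(onz(m,w,z)[0][:2]-b[:2])*1000).round(1))
s=bot.observe(); print(s['position'],(R@(s['position'][:2]-b[:2])*1000).round(1))
E
```

```text
box [ 0.57652313  0.11436414 -0.16741914] -9.59241008105751 [[-2.4, -2.7], [2.8, -0.3], [-0.8, 1.9], [1.4, 0.0], [-0.1, 1.9], [-0.6, 0.7]]
pum top near L [-20.1  59.3]
near R [-20.2  38. ]
far R [-2.5 36.8]
far L [-1.2 57. ]
rub [9.8 5. ]
agate [-11.  -46.1]
[0.54825922 0.16070287 0.17580541] [-35.6  41. ]
```

```bash
python3 -m crank '{"travel":[[0.1,0.7,-3],[0.1,0.7,-7.1],[0.1,0.7,-7.1],[0.9,0.55,-7.1],[1.3,0.5,-7.1],[1.7,0.45,-7.1],[2.1,0.4,-7.1],[2.1,0.4,-7.1]],"rot":[[0,0,0],[0,0,0],[0,0,0],[0,0,0],[0,0,0],[0,0,0],[0,0,0],[0,0,0]]}'; python3 - <<'E'
from h import *
im=bot.grab_frame("wrist"); cv2.imwrite("pics/w3.png",im[:,:,::-1]); s=bot.observe();print(s['clock'],s['position'],s['force'])
im=bot.grab_frame("scene"); cv2.imwrite("pics/s3.png",cv2.resize(im[260:400,180:380,::-1],None,fx=4,fy=4))
E
```

```text
clock: 4.5
position: [0.5691, 0.1649, 0.1036]
tool_rot: [-3.141, -0.001, -0.171]
force: [-0.2, 0.7, -0.1]
grip_width: -0.0001
4.55 [0.56867589 0.16503656 0.10334539] [-1.10130262 -0.25868854  0.10336605]
```

View pics/w3.png

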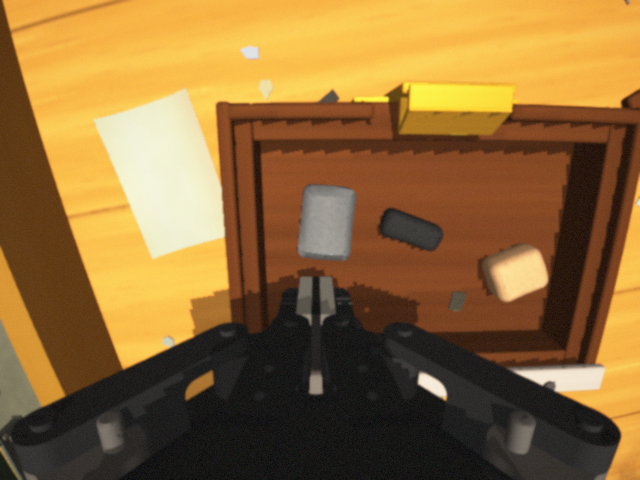

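View pics/s3.png

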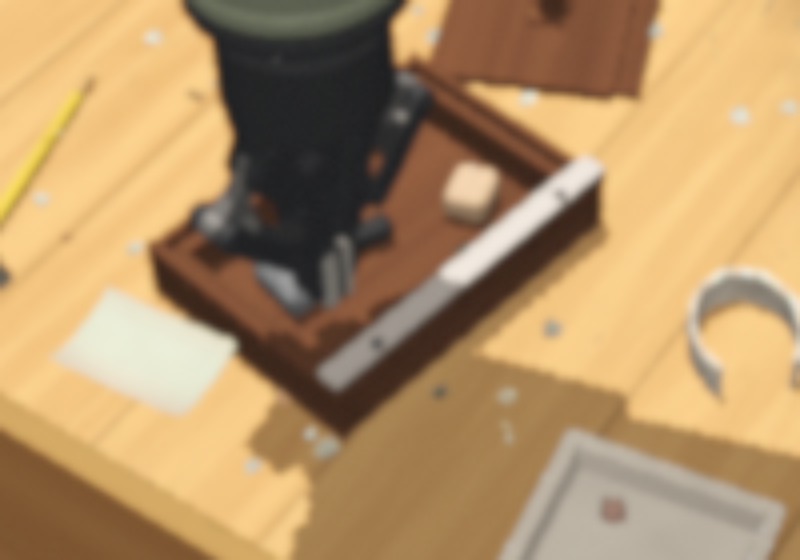

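```bash
python3 -m crank '{"travel":[[-0.3,-0.5,3],[-0.3,-3,7],[0,-7,11],[0,-12,14],[0,-17,15],[0,-17,15]],"rot":[[0,0,0],[0,0,-8],[0,0,-16],[0,0,-24],[0,0,-32],[0,0,-32]]}' 0.4 60; python3 - <<'E'
from h import *
m=bot.camera_model("wrist"); im=bot.grab_frame("wrist"); cv2.imwrite("pics/w4.png",im[:,:,::-1]); s=bot.observe();print(s['clock'],s['position'],s['tool_rot'],s['qpos'],s['grip_width'])
import pickle; pickle.dump(m,open("w4.pkl","wb"))
for t in ("pumice_center",): 
  r=bot.silhouettes("wrist",t)[0]; print(r['conf'],r['box'])
E
```

```text
clock: 5.2
position: [0.5683, -0.0099, 0.2549]
tool_rot: [-3.141, -0.003, -0.739]
force: [1.1, 0.2, -0.7]
grip_width: 0.0598
5.25 [ 0.56830737 -0.0101229   0.25459747] [ 3.14138151e+00 -2.76598033e-03 -7.34885111e-01] [-0.06949335  0.4892691  -0.02472668  1.80224029  0.01838843  0.84857463
 -2.40913638] 0.059872308764370614
0.84 [173.2, 305.2, 35.7, 42.5]
```

View pics/w4.png

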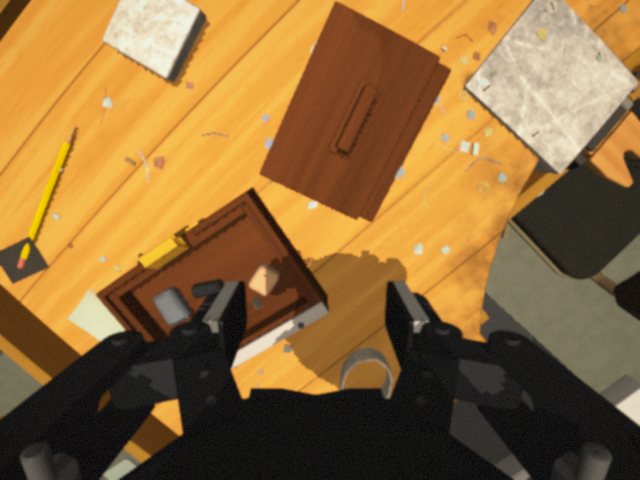

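```bash
python3 -m crank '{"travel":[[0.5,-1,0],[1,-2,0],[1.5,-3,0],[2,-4,0],[2.5,-5,0],[3,-6,0],[3.5,-7,0],[3.9,-8,0]],"rot":[[0,0,8.5],[0,0,17],[0,0,25.5],[0,0,34],[0,0,42.5],[0,0,51],[0,0,59.5],[0,0,68]]}'; python3 -m crank '{"travel":[[0,0,0],[0,0,0],[0,0,0],[0,0,0],[0,0,0],[0,0,-1],[0,0,-2],[0,0,-3]],"rot":[[0,0,8.5],[0,0,17],[0,0,25.5],[0,0,34],[0,0,42.5],[0,0,51],[0,0,59.5],[0,0,68]]}'; python3 -m crank '{"travel":[[0,0,-1],[0,0,-1],[0,0,-1]],"rot":[[0,0,8.5],[0,0,18],[0,0,18]]}'
python3 - <<'E'
from h import *
m=bot.camera_model("wrist"); im=bot.grab_frame("wrist"); cv2.imwrite("pics/w5.png",im[:,:,::-1]); s=bot.observe();print(s['clock'],s['position'],s['tool_rot'],s['qpos'],s['grip_width'])
import pickle; pickle.dump(m,open("w5.pkl","wb"))
E
```

```text
clock: 6.1
position: [0.6075, -0.0835, 0.2522]
tool_rot: [-3.14, 0.0, 0.467]
force: [-0.0, -0.0, -0.8]
grip_width: 0.0598
clock: 6.9
position: [0.6073, -0.083, 0.2221]
tool_rot: [-3.141, -0.001, 1.654]
force: [-0.6, 0.3, 0.2]
grip_width: 0.0596
clock: 7.2
position: [0.6072, -0.0834, 0.2121]
tool_rot: [-3.141, -0.002, 1.965]
force: [0.9, 0.4, -0.0]
grip_width: 0.0597
7.25 [ 0.60728247 -0.08368503  0.21237532] [-3.14148997e+00 -1.49948432e-03  1.95984655e+00] [ 0.47810497  0.68716983 -0.65964273  1.68834341  0.49973963  0.9417535
  0.01602616] 0.05979072612952791
```

View pics/w5.png

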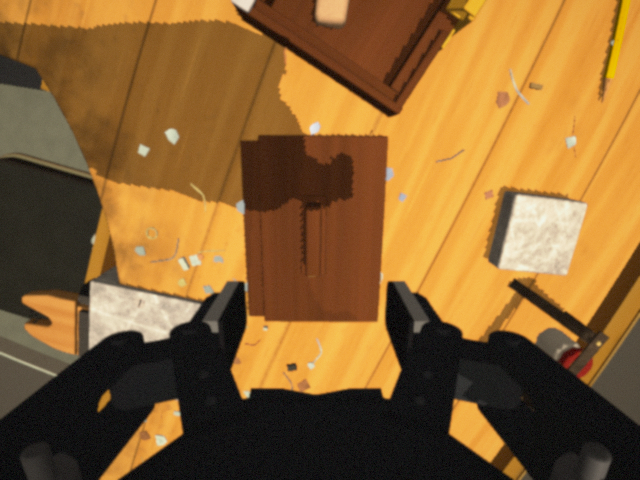

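```bash
python3 - <<'E'
from fit import *; import pickle
m=pickle.load(open("w5.pkl","rb"))
p,e=fit(m,[[57,79,6],[57,-79,6],[-43,-79,6],[-57,-75,4],[-57,75,4],[-43,79,6]],[[388,136],[378.5,322],[263,317],[248.5,316],[243,139.5],[258,135]],[.607,-.09,.36])
print("lid",p,np.degrees(p[2]),e.round(1).tolist())
R=np.array([[np.cos(p[2]),np.sin(p[2])],[-np.sin(p[2]),np.cos(p[2])]])
print((R@(onz(m,[315,237],.028)[0][:2]-p[:2])*1000))
im=cv2.imread("pics/w5.png"); cv2.imwrite("pics/z5.png",cv2.resize(im[120:335,225:405],None,fx=3,fy=2.7,interpolation=cv2.INTER_CUBIC))
E
```

```text
lid [ 0.60742175 -0.08977792  0.38036507] 21.793313039312327 [[2.1, -0.8], [-0.6, 0.5], [0.7, 4.3], [-0.5, -0.2], [-2.3, -0.8], [0.4, -1.6]]
[0.87202679 4.10775468]
```

View pics/z5.png

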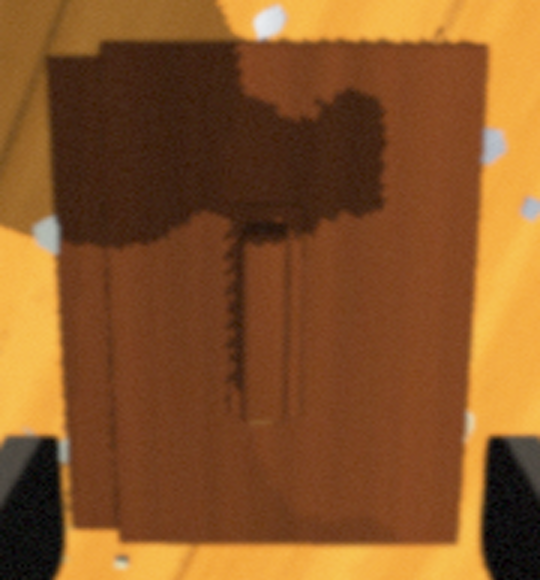

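```bash
python3 -m crank '{"travel":[[0,-0.6,-4],[0,-0.6,-8],[0,-0.6,-11],[0,-0.6,-12.5],[0,-0.6,-13],[0,-0.6,-13]],"rot":[[0,0,-0.4],[0,0,-0.4],[0,0,-0.4],[0,0,-0.4],[0,0,-0.4],[0,0,-0.4]]}'; python3 -m crank '{"travel":[[0,0,0],[0,0,0],[0,0,0],[0,0,0]],"rot":[[0,0,0],[0,0,0],[0,0,0],[0,0,0]]}' -1 80
```

```text
clock: 7.85
position: [0.6076, -0.0904, 0.0833]
tool_rot: [3.141, 0.0, 1.951]
force: [-0.7, -0.5, 0.2]
grip_width: 0.0601
clock: 8.25
position: [0.6077, -0.091, 0.084]
tool_rot: [3.141, 0.001, 1.952]
force: [-2.3, -0.2, 11.0]
grip_width: 0.0098
```

```bash
python3 -m crank '{"travel":[[0,0,0],[0,0,0]],"rot":[[0,0,0],[0,0,0]]}'; python3 - <<'E'
from h import *
im=bot.grab_frame("wrist"); cv2.imwrite("pics/w6.png",im[:,:,::-1]); s=bot.observe(); print(s['position'],s['force'],s['moment'],s['grip_width'])
E
```

```text
clock: 8.45
position: [0.6077, -0.091, 0.084]
tool_rot: [3.141, 0.001, 1.952]
force: [-2.8, -0.8, 11.5]
grip_width: 0.0102
[ 0.60772399 -0.09100483  0.0839798 ] [-2.44681913 -0.3939899  11.3983787 ] [-0.09010567  0.61233402  0.14375634] 0.009825994620519595
```

View pics/w6.png

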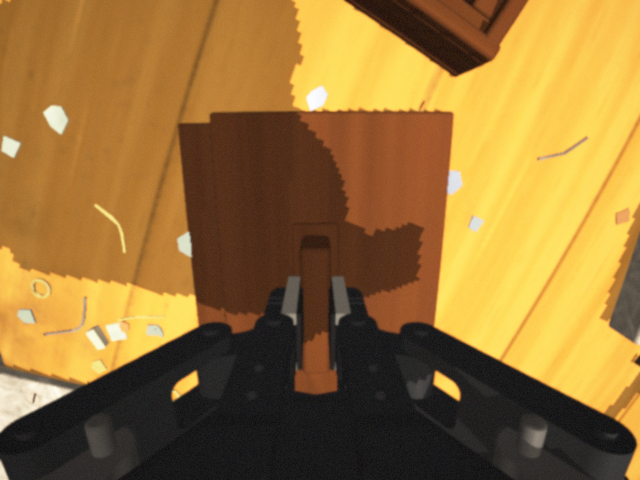

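```bash
python3 -m crank '{"travel":[[0,0,1.5],[0,0,5],[0,2,9],[-0.5,6,12],[-1.2,10,13],[-2,14,13],[-2.7,18,13],[-3.1,20.5,13]],"rot":[[0,0,0],[0,0,0],[0,0,-5],[0,0,-11],[0,0,-17],[0,0,-23],[0,0,-28],[0,0,-31.3]]}'; python3 -m crank '{"travel":[[0,0,0],[0,0,0]],"rot":[[0,0,0],[0,0,0]]}'; python3 - <<'E'
from h import *
m=bot.camera_model("wrist"); im=bot.grab_frame("wrist"); cv2.imwrite("pics/w7.png",im[:,:,::-1]); s=bot.observe(); print(s['clock'],s['position'],s['tool_rot'],s['force'],s['moment'],s['grip_width'],s['qpos'])
import pickle; pickle.dump(m,open("w7.pkl","wb"))
im=bot.grab_frame("scene"); cv2.imwrite("pics/s7.png",cv2.resize(im[220:400,150:400,::-1],None,fx=3.2,fy=3.2))
E
```

```text
clock: 9.3
position: [0.5754, 0.1175, 0.2143]
tool_rot: [3.141, -0.001, 1.405]
force: [0.4, 0.3, -2.5]
grip_width: 0.0102
clock: 9.5
position: [0.5762, 0.1144, 0.2137]
tool_rot: [3.141, 0.0, 1.407]
force: [-0.4, -1.1, -1.6]
grip_width: 0.0096
9.55 [0.57643654 0.11343606 0.21340036] [3.14123737e+00 3.99035915e-04 1.40596711e+00] [ 1.35268455 -1.13640563 -1.37802739] [-0.02270653 -0.05129997  0.01092692] 0.010055123967038233 [ 0.0742517   0.61952332 -0.53303041  1.76264205  0.39763736  0.86830006
 -0.80334609]
```

View pics/w7.png

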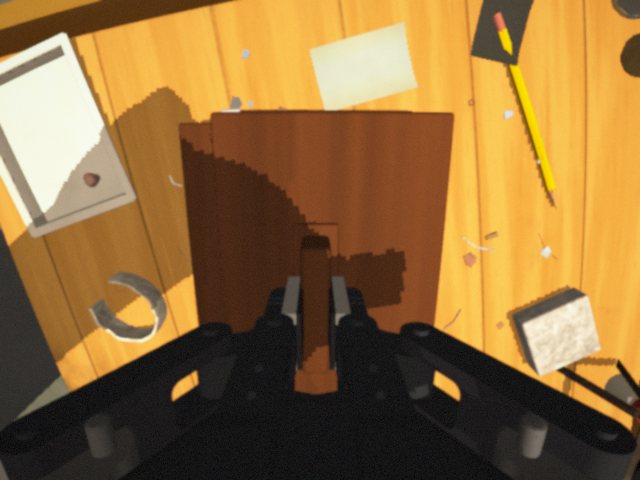

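View pics/s7.png

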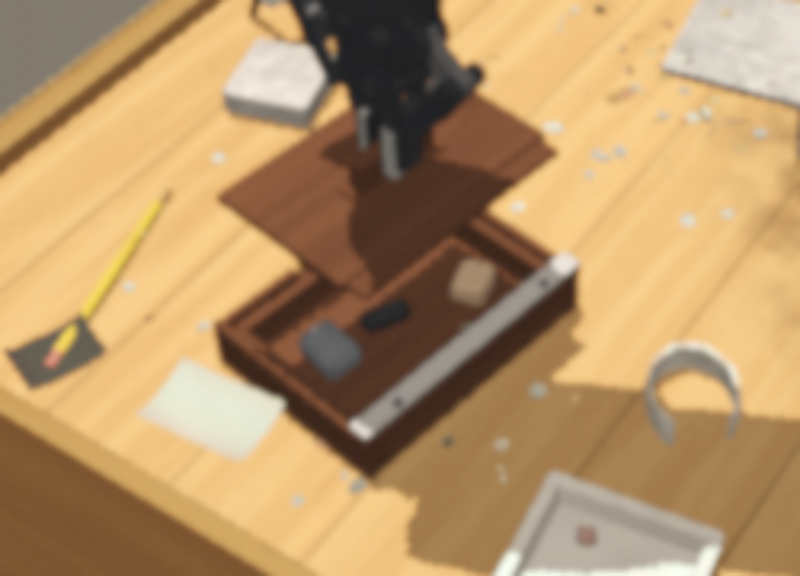

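```bash
python3 - <<'E'
from fit import *; import pickle
m=pickle.load(open("w7.pkl","rb"))
im=cv2.imread("pics/w7.png"); g=cv2.resize(im[95:145,165:470],None,fx=2.6,fy=5); cv2.imwrite("pics/z7.png",g)
z=(.2137-.084)*1000
p,e=fit(m,[[57,79,6+z],[-43,79,6+z],[-57,75,4+z]],[[453,114],[211.5,112.5],[180,124.5]],[.576,.114,-.164])
print(p,np.degrees(p[2]),e.round(1).tolist())
# with z free
pts=np.array([[57,79,6],[-43,79,6],[-57,75,4]])/1000.;uv=np.array([[453,114],[211.5,112.5],[180,124.5]])
def X(p):
  c,s=np.cos(p[2]),np.sin(p[2]); return np.c_[pts[:,0]*c-pts[:,1]*s+p[0],pts[:,0]*s+pts[:,1]*c+p[1],pts[:,2]+p[3]]
r=least_squares(lambda p:(proj(m,X(p))-uv).ravel(),[.576,.114,-.164,.13]);print(r.x)
E
```

```text
[ 0.5748056   0.11375427 -0.16562909] -9.489847617085005 [[4.3, 0.2], [-2.2, 0.7], [-2.2, -0.3]]
[ 0.57456262  0.11411528 -0.16504217  0.12593261]
```

View pics/z7.png

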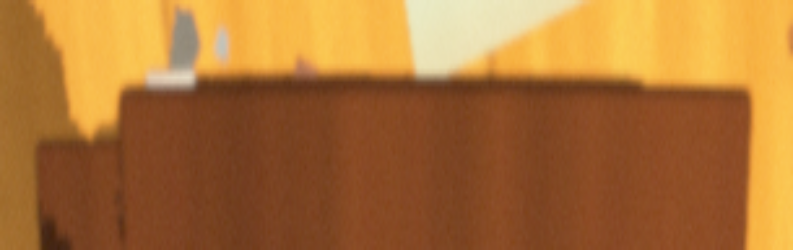

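```bash
python3 - <<'E'
from fit import *; import pickle
m=pickle.load(open("w7.pkl","rb")); b=np.array([.5764,.1137]); f=np.radians(-9.45)
R=np.array([[np.cos(f),np.sin(f)],[-np.sin(f),np.cos(f)]])
for u,v in ((165+250/2.6,95+78/5),(165+500/2.6,95+79/5),(165+640/2.6,95+80/5)): print("cheek",(R@(onz(m,[u,v],.033)[0][:2]-b)*1000).round(1))
for u,v in ((165+148/2.6,95+72/5),(165+195/2.6,95+72/5)): print("keeper",(R@(onz(m,[u,v],.039)[0][:2]-b)*1000).round(1))
for u,v in ((165+250/2.6,95+88/5),(165+600/2.6,95+88/5)): print("lid",(R@(onz(m,[u,v],.1357)[0][:2]-b)*1000).round(1))
E
```

```text
cheek [-38.7  87.7]
cheek [26.6 87.5]
cheek [63.3 87.7]
keeper [-63.9  88.2]
keeper [-51.8  88.1]
lid [-23.6  78.9]
lid [30.3 79. ]
```

```bash
python3 -m crank '{"travel":[[0,0,0],[-0.5,0.1,-1],[-1.1,0.2,-3],[-1.1,0.2,-6],[-1.1,0.2,-8],[-1.1,0.2,-8.4],[-1.1,0.2,-8.4],[-1.1,0.2,-8.4]],"rot":[[-1,-6,0],[-2.46,-14.8,0],[-2.46,-14.8,0],[-2.46,-14.8,0],[-2.46,-14.8,0],[-2.46,-14.8,0],[-2.46,-14.8,0],[-2.46,-14.8,0]]}'; python3 - <<'E'
from fit import *
s=bot.observe(); b=np.array([.5764,.1137]); f=np.radians(-9.45)
R=np.array([[np.cos(f),np.sin(f)],[-np.sin(f),np.cos(f)]]); print(R@(s['position'][:2]-b)*1000,s['position'],s['force'],s['moment'])
m=bot.camera_model("wrist"); im=bot.grab_frame("wrist"); cv2.imwrite("pics/w8.png",im[:,:,::-1]); import pickle; pickle.dump(m,open("w8.pkl","wb"))
im=bot.grab_frame("scene"); cv2.imwrite("pics/s8.png",cv2.resize(im[220:400,150:400,::-1],None,fx=3.2,fy=3.2))
E
```

```text
clock: 10.4
position: [0.5659, 0.1157, 0.1299]
tool_rot: [2.879, -0.001, 1.405]
force: [0.5, 0.2, -1.5]
grip_width: 0.0101
[-10.69388915   0.28149049] [0.56589745 0.11573347 0.12986709] [ 0.53189428  0.16932522 -1.53060818] [0.07911809 0.36046082 0.01320153]
```

View pics/w8.png

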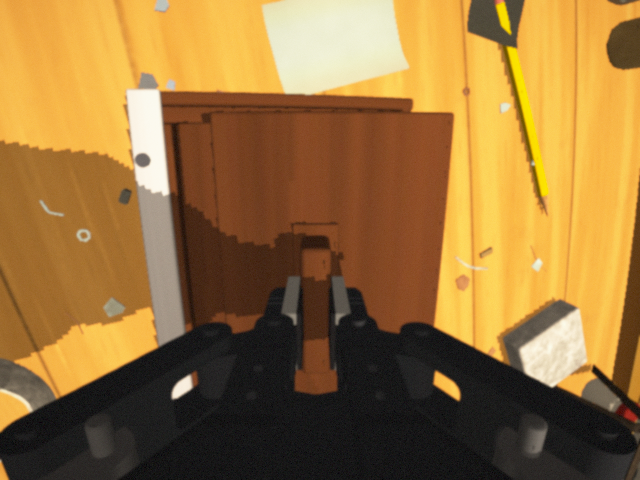

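View pics/s8.png

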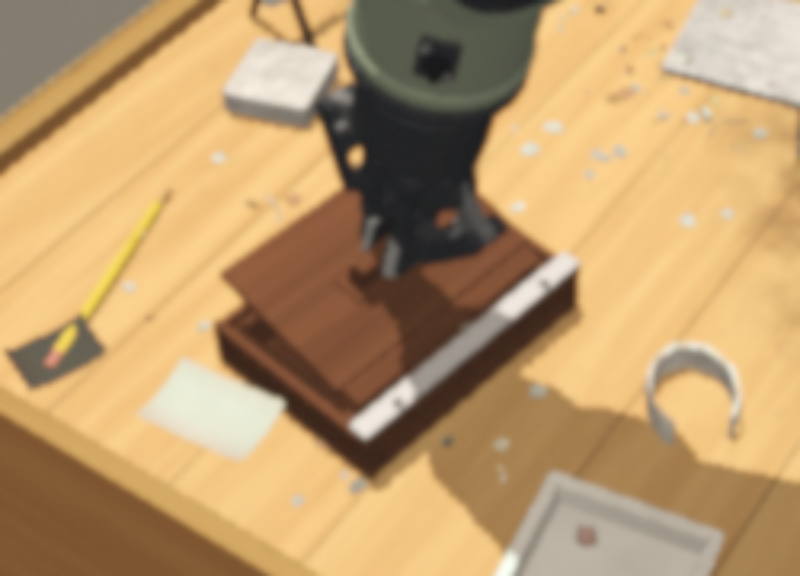

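```bash
python3 - <<'E'
from fit import *; import pickle
m=pickle.load(open("w8.pkl","rb")); b=np.array([.5764,.1137]); f=np.radians(-9.45)
R=np.array([[np.cos(f),np.sin(f)],[-np.sin(f),np.cos(f)]])
for n,u,v,z in (("tongueTL",178,124,.038),("keepL",161,90,.039),("keep outerL",128,90,.039),("keeper in",165,120,.039),("plateL",212,113,.0435),("farL",453,114,.069),("cheek out",300,94,.033),("cheek end",411,100,.033)):
  print(n,(R@(onz(m,[u,v],z)[0][:2]-b)*1000).round(1))
im=cv2.imread("pics/w8.png"); cv2.imwrite("pics/z8.png",cv2.resize(im[80:340,120:260],None,fx=5,fy=2.3))
E
```

```text
tongueTL [-46.2  74.7]
keepL [-51.5  87.8]
keep outerL [-63.9  87.8]
keeper in [-51.   76.3]
plateL [-32.2  78.7]
farL [61.6 78.3]
cheek out [ 6.6 88. ]
cheek end [62.6 87.2]
```

View pics/z8.png

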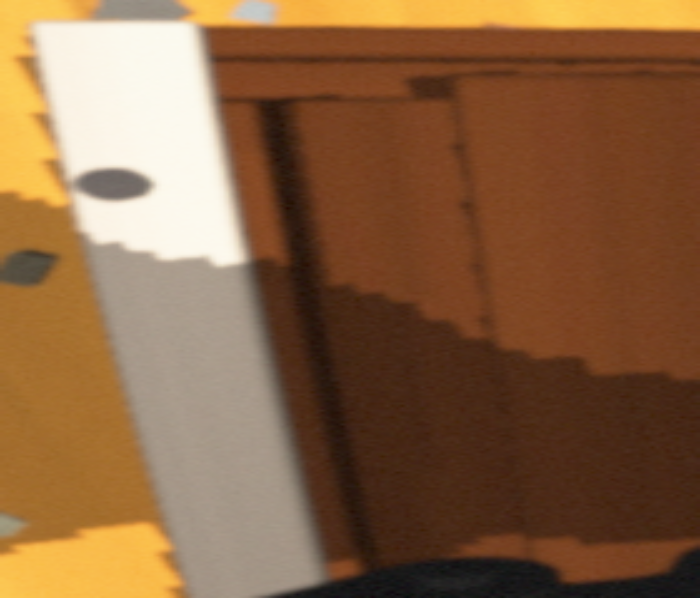

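```bash
python3 -m crank '{"travel":[[-0.25,0.05,-0.25],[-0.5,0.1,-0.45],[-0.8,0.15,-0.5],[-1.1,0.2,-0.52],[-1.1,0.2,-0.52]],"rot":[[0,0,0],[0,0,0],[0,0,0],[0,0,0],[0,0,0]]}'; python3 - <<'E'
from fit import *
s=bot.observe(); b=np.array([.5764,.1137]); f=np.radians(-9.45)
R=np.array([[np.cos(f),np.sin(f)],[-np.sin(f),np.cos(f)]]); print(R@(s['position'][:2]-b)*1000,s['position'],s['force'],s['moment'])
m=bot.camera_model("wrist"); im=bot.grab_frame("wrist"); cv2.imwrite("pics/w9.png",im[:,:,::-1]); cv2.imwrite("pics/z9.png",cv2.resize(im[80:340,120:260,::-1],None,fx=5,fy=2.3))
E
```

```text
clock: 11.0
position: [0.5539, 0.1184, 0.1237]
tool_rot: [2.88, 0.0, 1.406]
force: [0.2, 0.5, -1.6]
grip_width: 0.01
[-23.00523339   0.92330609] [0.55385856 0.11838793 0.12367397] [ 0.18939677  0.45303041 -1.60152463] [0.09801793 0.36661932 0.02104647]
```

View pics/z9.png

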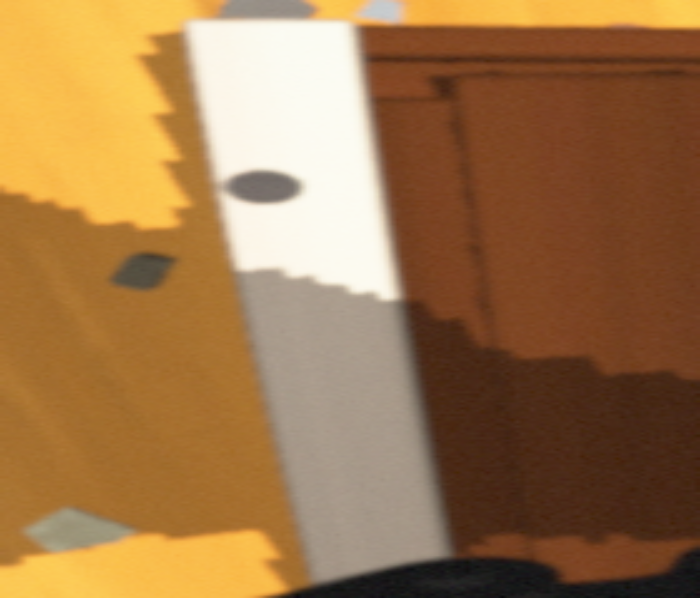

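```bash
python3 -m crank '{"travel":[[-0.15,-0.05,0],[0.15,-0.1,-0.13],[0.48,-0.15,-0.26],[0.8,-0.2,-0.41],[1.1,-0.25,-0.55],[1.1,-0.25,-0.55]],"rot":[[0,0,0],[0.33,1.95,0],[0.65,3.95,0],[1,5.9,0],[1.31,7.89,0],[1.31,7.89,0]]}'; python3 - <<'E'
from fit import *
s=bot.observe(); b=np.array([.5764,.1137]); f=np.radians(-9.45)
R=np.array([[np.cos(f),np.sin(f)],[-np.sin(f),np.cos(f)]]); print(R@(s['position'][:2]-b)*1000,s['position'],s['force'],s['moment'])
m=bot.camera_model("wrist"); im=bot.grab_frame("wrist"); cv2.imwrite("pics/w10.png",im[:,:,::-1])
im=bot.grab_frame("scene"); cv2.imwrite("pics/s10.png",cv2.resize(im[220:400,150:400,::-1],None,fx=3.2,fy=3.2))
E
```

```text
clock: 11.65
position: [0.5659, 0.115, 0.118]
tool_rot: [3.02, -0.001, 1.404]
force: [-0.8, 0.6, -1.5]
grip_width: 0.0102
[-10.54309823  -0.47437606] [0.56592209 0.1149631  0.11795339] [-0.75903752  0.61782427 -1.5365795 ] [0.13795982 0.44796385 0.01333314]
```

View pics/w10.png

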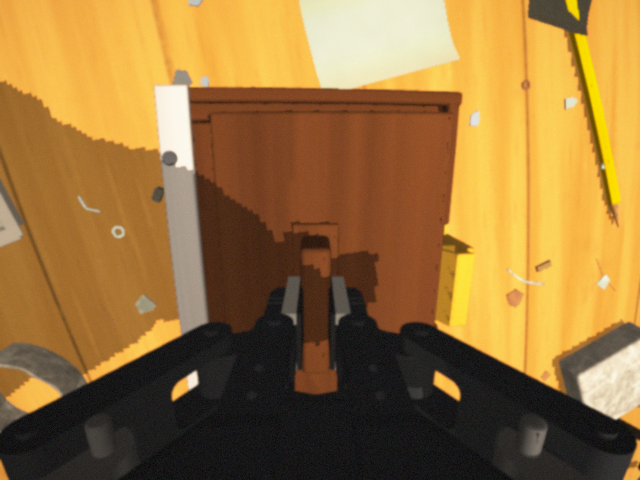

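View pics/s10.png

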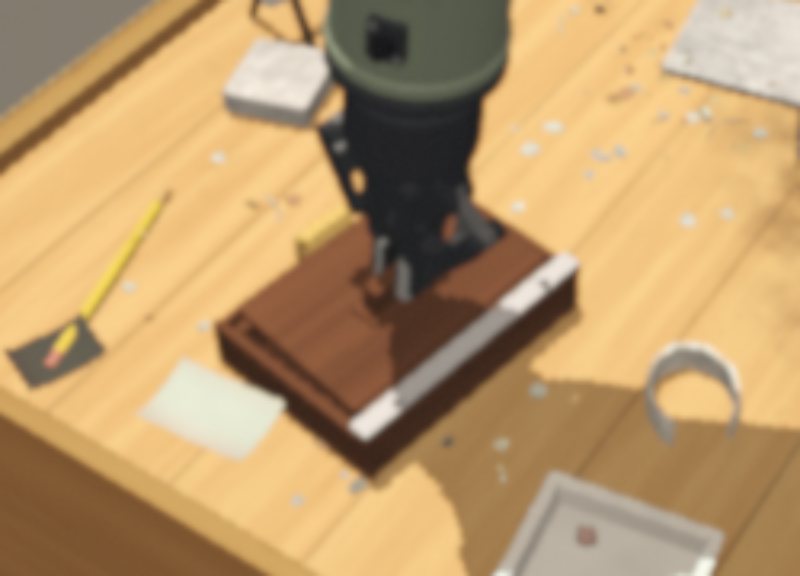

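```bash
python3 -m crank '{"travel":[[-0.12,0.02,0],[-0.12,0.02,0]],"rot":[[0,0,0],[0,0,0]]}'; python3 -m crank '{"travel":[[0,0,0],[0,0,0],[0,0,0],[0,0,0],[-0.3,0.05,2.5],[-0.6,0.1,5],[-0.6,0.1,8],[-0.6,0.1,8]],"rot":[[0,0,0],[0,0,0],[0,0,0],[0,0,0],[0,0,0],[0,0,0],[1.15,6.9,0],[1.15,6.9,0]]}' 0.1 40; python3 - <<'E'
from fit import *
s=bot.observe(); b=np.array([.5764,.1137]); f=np.radians(-9.45)
R=np.array([[np.cos(f),np.sin(f)],[-np.sin(f),np.cos(f)]]); print(R@(s['position'][:2]-b)*1000,s['position'],s['force'],s['moment'],s['tool_rot'])
m=bot.camera_model("wrist"); im=bot.grab_frame("wrist"); cv2.imwrite("pics/w11.png",im[:,:,::-1])
im=bot.grab_frame("scene"); cv2.imwrite("pics/s11.png",cv2.resize(im[220:400,150:400,::-1],None,fx=3.2,fy=3.2))
E
```

```text
clock: 11.95
position: [0.5643, 0.1157, 0.1185]
tool_rot: [3.018, 0.0, 1.406]
force: [3.9, -2.1, -2.7]
grip_width: 0.0099
clock: 12.75
position: [0.5598, 0.1164, 0.2016]
tool_rot: [-3.141, -0.002, 1.404]
force: [0.5, 0.3, -0.5]
grip_width: 0.0467
[-16.84344758  -0.05953667] [0.55977536 0.11640674 0.20158962] [ 0.54529135  0.29885007 -0.54472596] [-0.00111749 -0.06198336 -0.02457816] [-3.14057747e+00 -1.58621450e-03  1.40399472e+00]
```

View pics/w11.png

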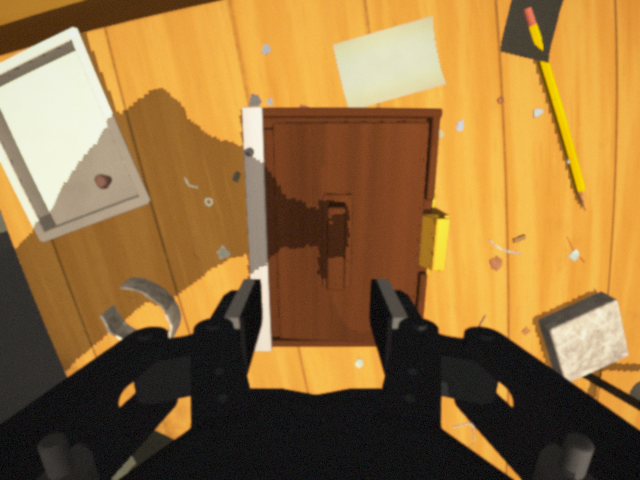

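View pics/s11.png

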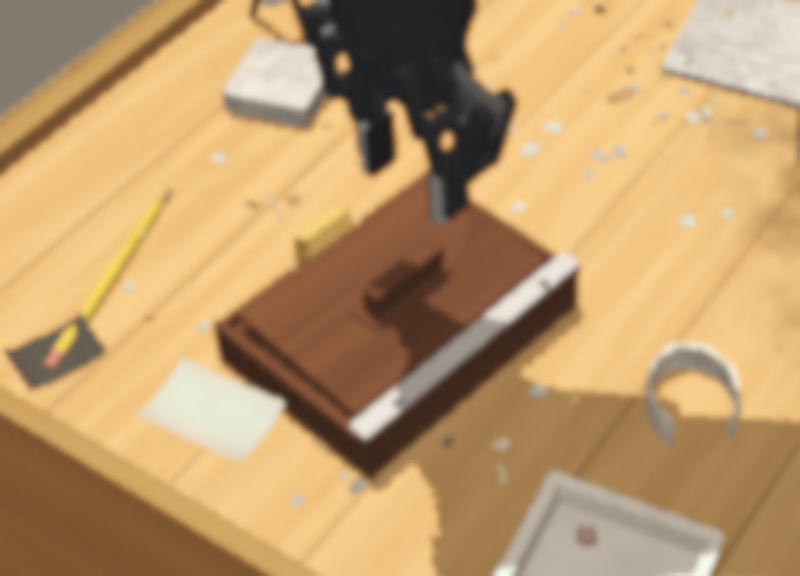

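```bash
python3 -m crank '{"travel":[[2.5,-0.4,0],[5,-0.8,0],[5,-0.8,-2],[5,-0.8,-4],[5,-0.8,-6],[5,-0.8,-7.6],[5,-0.8,-7.6],[5,-0.8,-7.6]],"rot":[[0,0,0],[0,0,0],[0,0,0],[0,0,0],[0,0,0],[0,0,0],[0,0,0],[0,0,0]]}' -1 40; python3 -m crank '{"travel":[[0,0,-0.4],[0,0,-0.8],[0,0,-1.2],[0,0,-1.5],[0,0,-1.5]],"rot":[[0,0,0],[0,0,0],[0,0,0],[0,0,0],[0,0,0]]}'
```

```text
clock: 13.65
position: [0.608, 0.1091, 0.1222]
tool_rot: [3.142, 0.0, 1.406]
force: [0.1, 0.2, -0.1]
grip_width: -0.0003
clock: 14.15
position: [0.6079, 0.1087, 0.1067]
tool_rot: [-3.141, 0.0, 1.406]
force: [0.5, -0.3, -0.1]
grip_width: 0.0001
```

```bash
python3 - <<'E'
from fit import *
im=bot.grab_frame("wrist"); cv2.imwrite("pics/w12.png",im[:,:,::-1])
im=bot.grab_frame("scene"); cv2.imwrite("pics/s12.png",cv2.resize(im[220:400,150:400,::-1],None,fx=3.2,fy=3.2))
E
```

```text
(no output)
```

View pics/w12.png

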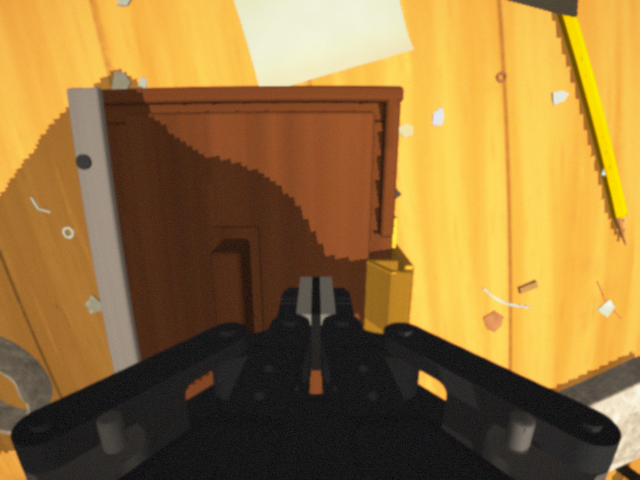

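View pics/s12.png

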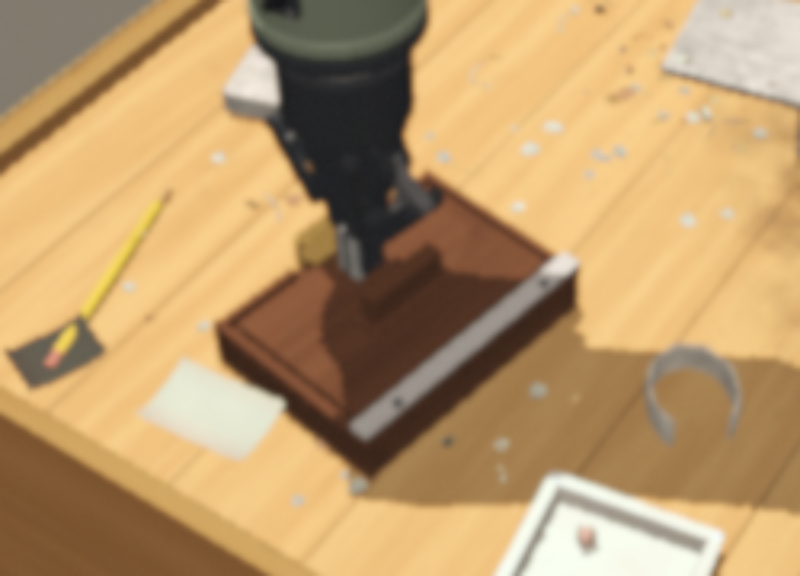

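The lid now looks flat and the catch nose is over its far edge. I'll press a little further to confirm it's seated, then retreat and look.

```bash
python3 -m crank '{"travel":[[0,0,-0.2],[0,0,-0.4],[0,0,-0.5],[0,0,-0.5]],"rot":[[0,0,0],[0,0,0],[0,0,0],[0,0,0]]}'; python3 -m crank '{"travel":[[0,0,2],[0,0,5],[-2,0.3,8],[-5,0.8,11],[-5,0.8,11],[-5,0.8,11]],"rot":[[0,0,0],[0,0,0],[0,0,0],[0,0,0],[0,0,0],[0,0,0]]}'; python3 - <<'E'
from fit import *
import pickle
m=bot.camera_model("wrist"); im=bot.grab_frame("wrist"); cv2.imwrite("pics/w13.png",im[:,:,::-1]);pickle.dump(m,open("w13.pkl","wb"))
cv2.imwrite("pics/z13.png",cv2.resize(im[90:370,220:460,::-1],None,fx=2.6,fy=2.1,interpolation=cv2.INTER_CUBIC))
im=bot.grab_frame("scene"); cv2.imwrite("pics/s13.png",cv2.resize(im[260:380,200:350,::-1],None,fx=5,fy=5,interpolation=cv2.INTER_CUBIC))
E
```

```text
clock: 14.65
position: [0.6084, 0.109, 0.1054]
tool_rot: [3.139, 0.001, 1.405]
force: [-19.9, -6.4, 60.3]
grip_width: -0.0002
clock: 15.25
position: [0.5583, 0.1167, 0.2129]
tool_rot: [3.14, -0.0, 1.406]
force: [0.7, -0.2, 0.6]
grip_width: -0.0001
```

View pics/w13.png

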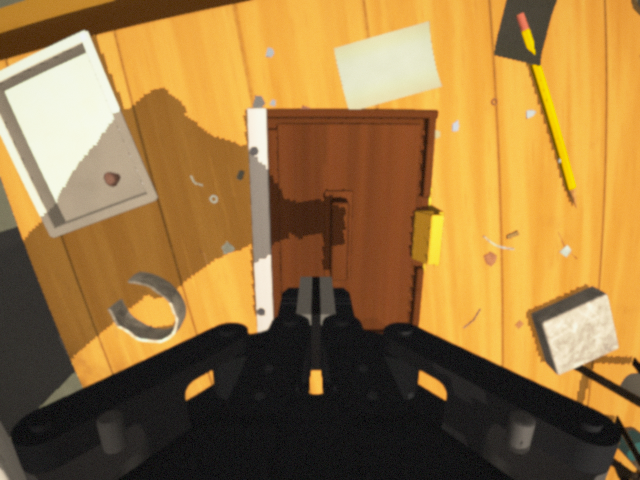

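View pics/s13.png

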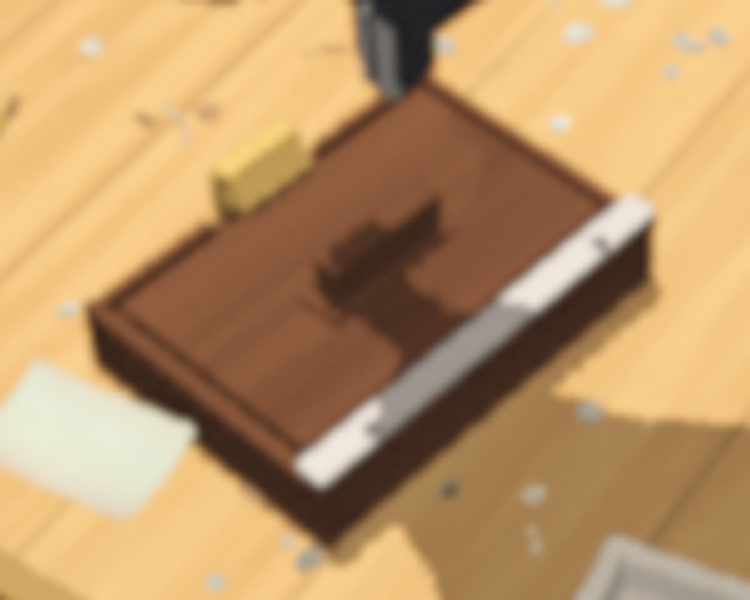

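```bash
python3 - <<'E'
from fit import *; import pickle
im=cv2.imread("pics/w13.png"); cv2.imwrite("pics/z14.png",cv2.resize(im[190:285,390:460],None,fx=8,fy=6,interpolation=cv2.INTER_CUBIC))
m=pickle.load(open("w13.pkl","rb")); b=np.array([.5764,.1137]); f=np.radians(-9.45)
c,s=np.cos(f),np.sin(f)
W=lambda x,y,z:[b[0]+(x*c-y*s)/1e3,b[1]+(x*s+y*c)/1e3,z/1e3]
for q in ([52,18,34],[52,-18,34],[60,18,50],[60,-18,50],[-2,28,50-22+5],[65,88,33],[-52,88,39],[55,79,33]): print(q,proj(m,W(*q))[0].round(1), ((proj(m,W(*q))[0]-[390,190])*[8,6]).round())
R=np.array([[c,s],[-s,c]])
for n,u,v,z in (("bar top nearL",331,197,.055),("bar far",348,198,.055),("bar",333,280,.055)): print(n,(R@(onz(m,[u,v],z)[0][:2]-b)*1000).round(1))
E
```

```text
[52, 18, 34] [414.4 210.9] [195. 126.]
[52, -18, 34] [410.9 258.1] [167. 409.]
[60, 18, 50] [432.4 215.6] [339. 153.]
[60, -18, 50] [428.  265.4] [304. 453.]
[-2, 28, 33] [340.  196.9] [-400.   41.]
[65, 88, 33] [439.5 109.8] [ 396. -481.]
[-52, 88, 39] [266.1 108.3] [-991. -490.]
[55, 79, 33] [424.2 123.3] [ 273. -400.]
bar top nearL [-9.4 31.4]
bar far [ 1.7 30.8]
bar [ -7.4 -26.7]
```

View pics/z14.png

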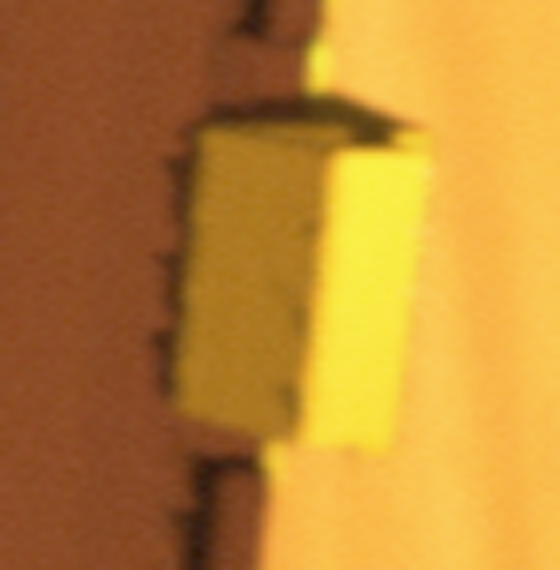

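View pics/z13.png

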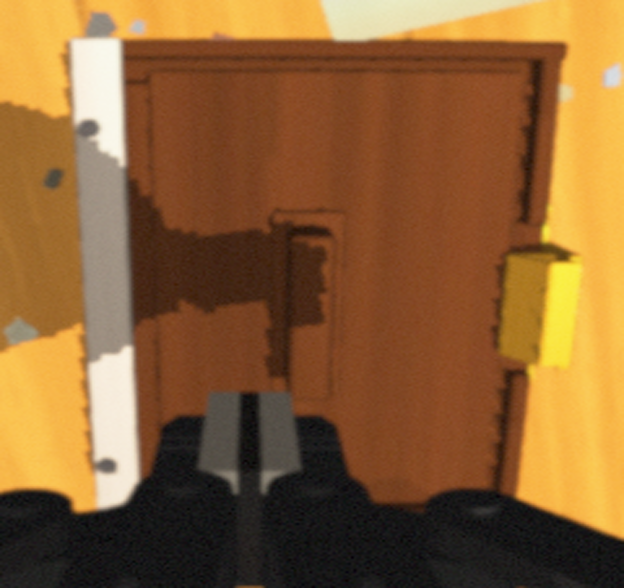

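The nose tip shows at (415,211), against a prediction of (414,211) for the catch at rest, so it has sprung back over the lid. The lid lies flush inside the lips and cheeks, the arm is clear, and the bystanders show no sign of having been moved. I'm handing in.

```bash
python3 -c "
from workcell import bot
print(bot.job_done(), bot.observe()['clock'])"
```

```text
the job is handed in; nothing more can be done
the job is handed in; nothing more can be done
```

The abrasives box is shut. All three blocks are inside, the lid is flat and the catch has sprung over its far edge. I handed in at about 15.4 s of the 64 s allowed; the system reported no verdict.

**What I did**
- **Pumice:** I tipped it over along the box's +x with the shut fingertips. The camera pictures then showed it lying flat, with the agate and rubber undisturbed.
- **Lid:** I gripped it by its bar and tilted it 15°. The tongue went under the keeper without contact force, then touched the stop with about 4 N.
- **Catch:** I lowered the lid to about 7° and released it. I then pressed near the far edge until the catch snapped.

**Last checks**
- **Seating:** Pressing about 1 mm further met a hard stop with the fingertips at about z = 32–33 mm, where a seated lid's top face lies. That push read 60 N at the wrist, more than the 4 to 20 N needed but below the 120 N limit.
- **Catch:** In the picture, the nose is within about 0.5 mm of its rest position.
- **Centring:** The grip bar shows at about x = -3 to -4 mm and y = +2 mm in the box. That is inside the judged range, but at or just past the low end of the stated home x range (-3 to 1 mm).
- **Bystanders:** The pictures show the cuff, steel block and pencil where they lay. The tweezers are out of view in the later pictures I looked at, and the arm never worked near them.

No check failed. I could not see the blocks once the lid was on; their last view was just before insertion.

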